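# Pick the parts for a weld job into the kitting caddy

### The arm

A 6-joint arm with a two-finger parallel gripper is mounted at the origin on a cart in front of the work surface, level with it; the furniture and walls round the work are solid. World frame = base frame: x ahead of the robot, y to its left, z up, the work surface at z = 0. Lengths are in m, angles in rad, forces in N, time in s.
With the tool pointing down it reaches from about 0.375 to 0.975 m from the base axis. Payload 3.8 kg.
Tool frame: the origin (TCP) lies at the very end of the fingers, on their centre line; the grasp point (between the pads) lies 19 mm behind it; z points along the fingers, y is the line along which they close (so a half turn about z gives the same grasp; the last joint's range is limited). The gripper opens to 85 mm and grips with 20 to 120 N. Pads are 22 mm wide; open, the fingers measure 114 mm over their backs; the gripper's body (76 mm by 85 mm) begins 54 mm behind the grasp point. The pads swing forward as they close: fully open they stand 13 mm farther back than shut.
Start: joints at [-1.22, 0.264, 1.604, -0, 1.274, -0.037], TCP at [0.255, -0.625, 0.231] pointing down, gripper open.
Joint ranges: [-2.63, 2.63], [-0.94, 2.18], [0.31, 2.57], [-1.31, 4.45], [0, 2.66], [-2.55, 2.55]. Speed limits (rad/s): [2.57, 2.57, 3.14, 3.14, 3.14, 3.14].

### API

Orientations are given as a rotation vector (axis times angle).
In Python, from workcell import monitor, viewer, job gives the robot as it stands. The module is installed in compiled form; this text tells all that it offers.
- The arm moves only by the tool step_arm, never from a script. Its argument "series" is one flat list of numbers, 4 for each row, row after row: the shift along the tool's x, y, z in m, then the turn about the tool's z in rad. A call has 1 to 8 rows; each row is the pose to reach, as a shift and turn from the pose commanded when the call began, along the tool's axes at that moment; what a row does not reach only later rows make up. A row lasts 1/8 s, in which the tool goes at most 62.5 mm and 10.7 degrees, less where a joint would pass 70% of its speed; a pose out of reach is approached as far as the arm can. A call with a gripper value outside its range is refused whole. "gripper" is the opening, from 0 (shut) to 1 (fully open), set as the call begins (left out, the last holds). The fingers move at their own pace and stop on an object; "newtons" is the grip in N (left out, the last holds). Time passes only in rows, so rows that repeat a pose let the fingers close. It gives the time, the measured TCP pose, the force, the opening and the grip force at its end, in the units of the state.
- monitor.read_state(): the state, without advancing time (a new reading comes with each control period).
- viewer.read_camera(name): name is "side" or "top" or "wrist"; returns a dict with "image" (420x560x3 uint8, red, green, blue), "intrinsics" (3x3 intrinsics, pixels), "T" (4x4, takes a point from camera to world coordinates); the wrist camera has in their place "hand_eye" (4x4, takes a point from camera to tool coordinates, whose origin is the TCP and whose axes are the flange's). Camera axes: x right, y up, looking along -z (the intrinsics and any distortion apply to the point x, -y, -z); pixel columns grow to the right and rows downward; lengths in m; the calibration is good to about 2 mm. A picture is of the moment at which its call begins: read the wrist's pose just before it. There is no depth.
- job.finish_job(): hands the job in; it is judged then, once.
Trained networks look in a picture, given as the dict that the camera call returned (one of the last four; its "shot" number tells which), for a name from the list of things; names that differ only in an ending like _2 or _b are one class to them, and where a whole thing is asked for, a point or a joint stands for the part that bears it (a point fixed in the world has none). Each returns a list of dicts, best first, with "score" (0 to 1); they miss things now and then, are a little off and sometimes report something else, mostly with a low value. They report only what shows in the picture. A call takes as long as a camera call. They do not tell look-alikes from the thing itself.
- viewer.boxes_of(picture, label): "extent" ([centre column, centre row, width, height] in pixels, round what is visible of it).
- viewer.spot_point(picture, label): "point" ([column, row] in pixels: a listed point, or the origin of a listed thing).
The state is a dict: "time": time; "q": joint angles; "joint_vel": joint speeds; "joint_torque": joint torques, N m; "tool_pos": TCP position; "tcp_rot": TCP orientation; "wrist_force": force on the tool from outside, world axes, zero at the start; "torque": the same for the moment, N m; "width": opening from 0.0 (shut) to 1.0 (fully open); "grip_force": force on a finger pad.
Only numpy, scipy, OpenCV 4.12 (cv2) and the standard library are available. Lean on these libraries where they do the work, as an engineer would, in place of code of your own. Each camera call takes 0.05 s, during which the arm holds its last target. There are 200 camera calls.

### The job

Pick the kit for the next weld job into the four-bin caddy: the copper bar in the red bin, the bright steel nut in the blue bin, the yellow gear in the green bin and the short wide steel cup in the yellow bin. Set each down flat on the floor of its bin, the same way up as it is now, and let go. The dark nut and the tall narrow cup are not part of this job: leave them where they are.

Things in the scene. Friction and masses are not known exactly. Their poses are not given: they have to be found in the camera images.
- bar_mid (a point): Flat copper bar with two holes, 18 x 62 x 8 mm, 0.07 kg, lying flat on the worktop. Point: its centre, 4 mm above its underside; y along its 62 mm length, x across its 18 mm width, z up. Take it across the 18 mm at mid-length. Belongs in the red bin, where it fits with its length along either side.
- bright_nut_mid (a point): Bright silvery hexagon nut, 19 mm across flats, 22 across corners, 10 high, 0.03 kg, flat in the grey sample tray. Point: its centre, 5 mm above its underside; x across a pair of flats, z up the bore. The tray's floor is 2 mm and its thin rim 13 mm above the worktop; it is 128 x 188 mm inside, and the nuts start 40 mm or more from its rim. Belongs in the blue bin.
- gear_mid (a point): Pale yellow gear lying flat on the worktop, 35 mm over its teeth, toothed part 9 mm high; on top a 16 mm hub rises to 15 mm in all. The point is the centre of the toothed part, 4.5 mm above the underside; z up the hub. 0.04 kg; take it across the teeth, any direction, or by the hub. Belongs in the green bin.
- short_cup_mid (a point): Short wide cup of grey stainless steel, open on top, 33 mm in diameter, 28 mm high, standing on the worktop. The point is its centre, 14 mm above its underside; z up. 0.045 kg, stiff; take it across the diameter, any direction. Belongs in the yellow bin, upright.
- dark_nut_mid (a point): Look-alike, not to be moved: dark grey, nearly black hexagon nut, 19 mm across flats, 22 mm across corners, 12 mm high, lying in the same sample tray at least 60 mm from the bright one. The point is its centre, 6 mm above its underside.
- tall_cup_mid (a point): Look-alike, not to be moved: tall narrow cup of grey stainless steel, 27 mm in diameter, 40 mm high, standing on the worktop. The point is its centre, 20 mm above its underside. Round the work: right of y = 0.02 a machine front stands up tall at x = 0.62; left of y = 0.27, beyond x = 0.56 (left of 0.39, beyond 0.44), stands a stage 0.1 to 0.35 m high. Swing sideways in front of both.
- bin_red: Red square bin of the kitting caddy, fixed, open on top: 80 x 80 x 14 mm, walls 2.5 mm, floor 3 mm thick. Origin: centre of its underside, 6.5 mm above the worktop; x, y along its sides, z up. The red, yellow, green and blue bins stand two by two, 82 mm apart centre to centre, in a low grey caddy with a lower rim; which stands where varies.
- bin_blue: Blue square bin of the kitting caddy, fixed, open on top: 80 x 80 x 14 mm, walls 2.5 mm, floor 3 mm thick. Origin: centre of its underside, 6.5 mm above the worktop; x, y along its sides, z up. The red, yellow, green and blue bins stand two by two, 82 mm apart centre to centre, in a low grey caddy with a lower rim; which stands where varies.
- bin_green: Green square bin of the kitting caddy, fixed, open on top: 80 x 80 x 14 mm, walls 2.5 mm, floor 3 mm thick. Origin: centre of its underside, 6.5 mm above the worktop; x, y along its sides, z up. The red, yellow, green and blue bins stand two by two, 82 mm apart centre to centre, in a low grey caddy with a lower rim; which stands where varies.
- bin_yellow: Yellow square bin of the kitting caddy, fixed, open on top: 80 x 80 x 14 mm, walls 2.5 mm, floor 3 mm thick. Origin: centre of its underside, 6.5 mm above the worktop; x, y along its sides, z up. The red, yellow, green and blue bins stand two by two, 82 mm apart centre to centre, in a low grey caddy with a lower rim; which stands where varies.
Not all that is in view belongs to the job. What is shaped like the part that bears short_cup_mid but purple is not meant.

How it is judged:
At the end, for the whole second after the job is handed in: Bar in the red bin, bright nut in the blue, gear in the green, short cup in the yellow: each within 30 mm of the bin centre along both sides, height within 4 mm of lying on its floor, tilt under 0.15 rad, under 0.02 m/s. Dark nut and tall cup within 25 mm of their starts (x of bar_mid in the frame of bin_red between -0.03 and 0.03 m and y of bar_mid in the frame of bin_red between -0.03 and 0.03 m and z of bar_mid in the frame of bin_red between 0.003 and 0.011 m and angle between each of bar_mid, bright_nut_mid, gear_mid, short_cup_mid's own z axis and vertical below 0.15 rad and linear speed of each of bar, bright_nut, gear, short_cup below 0.02 m/s and x of bright_nut_mid in the frame of bin_blue between -0.03 and 0.03 m and y of bright_nut_mid in the frame of bin_blue between -0.03 and 0.03 m and z of bright_nut_mid in the frame of bin_blue between 0.004 and 0.012 m and x of gear_mid in the frame of bin_green between -0.03 and 0.03 m and y of gear_mid in the frame of bin_green between -0.03 and 0.03 m and z of gear_mid in the frame of bin_green between 0.0035 and 0.0115 m and x of short_cup_mid in the frame of bin_yellow between -0.03 and 0.03 m and y of short_cup_mid in the frame of bin_yellow between -0.03 and 0.03 m and z of short_cup_mid in the frame of bin_yellow between 0.013 and 0.021 m and distance of each of dark_nut_mid, tall_cup_mid from where it was at the start of the episode below 0.025 m); the robot touches nothing.
It fails at once if the dark nut is moved by more than 25 mm (distance of dark_nut_mid from where it was at the start of the episode above 0.025 m).
It fails at once if the tall cup is moved by more than 25 mm (distance of tall_cup_mid from where it was at the start of the episode above 0.025 m).
It also fails if it takes over 109 s, if anything falls off the work surface, if the arm or the gripper's body presses on something with over 40 N, if the wrist force passes 120 N, or if a joint passes its speed limit or range.

## Working session

There is one attempt and no reset: what is moved stays moved. The work goes in short steps, Python scripts to look and compute and a tool call to move; the robot and the scene stay as the last step left them, time stands still between calls to the robot, and variables do not carry over. Pictures are saved under pics/ and viewed, at most 14 in all, crops included, and the job is handed in when it is done.

Besides the shell and the picture viewer there is one more tool, called in YAML: its name, and indented under it one key for each argument. step_arm: Moves the arm, as the interface text tells. Its arguments: {"type":"object","properties":{"series":{"type":"array"},"gripper":{"type":"number"},"newtons":{"type":"number"}},"required":["series"]}

```bash
mkdir -p pics
cat > h.py <<'E'
import numpy as np, cv2
from scipy.spatial.transform import Rotation as R
from workcell import monitor, viewer, job
def T_of(p, st=None):
    if "T" in p: return np.array(p["T"])
    M=np.eye(4); M[:3,:3]=R.from_rotvec(st["tcp_rot"]).as_matrix(); M[:3,3]=st["tool_pos"]
    return M@np.array(p["hand_eye"])
def px2w(p, uv, z, st=None):
    T=T_of(p,st); K=np.array(p["intrinsics"])
    d=np.linalg.inv(K)@np.array([uv[0],uv[1],1.]); d=T[:3,:3]@np.array([d[0],-d[1],-d[2]])
    return T[:3,3]+d*(z-T[2,3])/d[2]
def save(p,n): cv2.imwrite("pics/"+n+".png",cv2.cvtColor(p["image"],cv2.COLOR_RGB2BGR))
Z=dict(bar_mid=.004,bright_nut_mid=.007,gear_mid=.0045,short_cup_mid=.014,dark_nut_mid=.008,tall_cup_mid=.02,bin_red=.0065,bin_blue=.0065,bin_green=.0065,bin_yellow=.0065)
E
python3 - <<'E'
from h import *
st=monitor.read_state(); print({k:np.round(v,3) for k,v in st.items()})
for c in ("top","side"):
    p=viewer.read_camera(c); save(p,c+"0"); print(c,[k for k in p], np.round(p["T"],3).tolist())
    for n in Z:
        for r in viewer.spot_point(p,n)[:3]:
            print(n,np.round(r["point"]),round(r["score"],2),np.round(px2w(p,r["point"],Z[n]),3))
p=viewer.read_camera("wrist");print(np.round(p["hand_eye"],3),p["intrinsics"])
E
```

```text
{'time': np.float64(0.0), 'q': array([-1.22 ,  0.265,  1.605, -0.   ,  1.274, -0.037]), 'joint_vel': array([-0.003, -0.   , -0.   ,  0.001,  0.001, -0.001]), 'joint_torque': array([ 0.0000e+00, -5.1511e+01, -3.6731e+01, -0.0000e+00,  1.3000e-02,
        0.0000e+00]), 'tool_pos': array([ 0.255, -0.624,  0.23 ]), 'tcp_rot': array([-3.081e+00, -6.050e-01,  1.000e-03]), 'wrist_force': array([ 0.397,  1.148, -1.164]), 'torque': array([ 0.014,  0.018, -0.013]), 'grip_force': np.float64(0.0), 'width': np.float64(1.005)}
top ['image', 'intrinsics', 'T', 'shot'] [[-0.055, 0.978, -0.203, 0.253], [-0.998, -0.053, 0.016, 0.013], [0.005, 0.203, 0.979, 1.108], [0.0, 0.0, 0.0, 1.0]]
bar_mid [148. 259.] 0.78 [0.382 0.29  0.004]
bright_nut_mid [383. 242.] 0.59 [ 0.392 -0.239  0.007]
gear_mid [376. 193.] 0.75 [ 0.505 -0.233  0.004]
gear_mid [414. 240.] 0.31 [ 0.393 -0.309  0.004]
gear_mid [384. 241.] 0.2 [ 0.394 -0.242  0.004]
short_cup_mid [409. 191.] 0.68 [ 0.504 -0.307  0.014]
short_cup_mid [360. 162.] 0.59 [ 0.579 -0.202  0.014]
dark_nut_mid [410. 240.] 0.62 [ 0.393 -0.3    0.008]
dark_nut_mid [12
[... 577 characters left out ...]
]
short_cup_mid [308. 185.] 0.54 [ 0.513 -0.323  0.014]
short_cup_mid [270. 191.] 0.52 [ 0.592 -0.215  0.014]
dark_nut_mid [339. 192.] 0.53 [ 0.403 -0.325  0.008]
dark_nut_mid [208. 279.] 0.41 [0.445 0.319 0.008]
tall_cup_mid [209. 278.] 0.67 [0.434 0.331 0.02 ]
bin_red [208. 237.] 0.93 [0.576 0.144 0.006]
bin_blue [226. 226.] 0.62 [0.574 0.061 0.006]
bin_green [254. 237.] 0.83 [0.471 0.085 0.006]
bin_yellow [241. 245.] 0.98 [0.475 0.14  0.006]
[[-0.002  0.957  0.289  0.074]
 [ 1.     0.002  0.001 -0.   ]
 [ 0.     0.289 -0.957 -0.144]
 [ 0.     0.     0.     1.   ]] [[347.39543635   0.         280.38228017]
 [  0.         347.39543635 204.55228901]
 [  0.           0.           1.        ]]
```

View pics/top0.png

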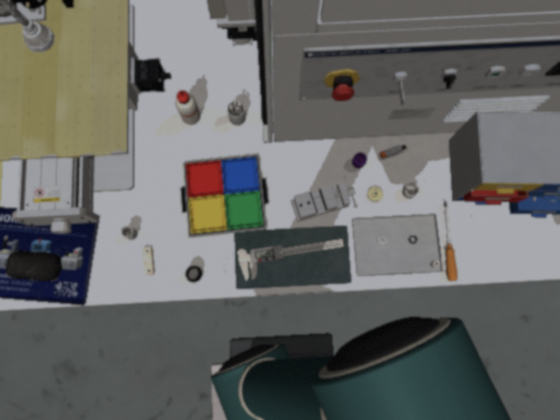

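View pics/side0.png

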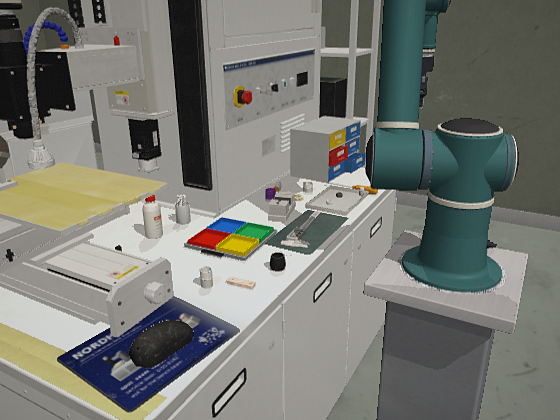

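Seen: the caddy in the top picture (red 205,178; blue 240,174; yellow 207,213; green 245,209), the bar (148,260), tall cup (128,232), gear (375,194), steel cup (410,189) with a purple cup at (360,160), and the tray with the bright nut (383,241) and dark nut (413,240). Next I move over the right-hand group for a closer look.

step_arm:
  series: [0.308,-0.263,0.01,0,0.308,-0.263,0.01,0,0.308,-0.263,0.01,0,0.308,-0.263,0.01,0,0.308,-0.263,0.01,0,0.308,-0.263,0.01,0,0.308,-0.263,0.01,0,0.308,-0.263,0.01,0]

```text
time: 2.15
tool_pos: [0.4417, -0.2631, 0.2215]
tcp_rot: [3.081, 0.611, 0.001]
wrist_force: [-0.7, -0.5, -0.5]
width: 0.997
grip_force: 0.0
```

```bash
cat >> h.py <<'E'
def goto(x,y,z,yaw=None):
    """print shift in tool axes to reach world x,y,z with tool-x yaw (deg)"""
    st=monitor.read_state(); M=R.from_rotvec(st["tcp_rot"]).as_matrix()
    s=M.T@(np.array([x,y,z])-st["tool_pos"]); y0=np.degrees(np.arctan2(M[1,0],M[0,0]))
    t=0 if yaw is None else -((yaw-y0+180)%360-180)
    print("shift",np.round(s,4),"turn",round(np.radians(t),3),"yaw0",round(y0,1),"tilt",np.round(M[2],3))
def look(name,labels):
    st=monitor.read_state(); p=viewer.read_camera("wrist"); save(p,name)
    print("t",st["time"],"tcp",np.round(st["tool_pos"],4))
    for n in labels:
        for r in viewer.spot_point(p,n)[:2]:
            print(n,np.round(r["point"],1),round(r["score"],2),np.round(px2w(p,r["point"],Z[n],st),4))
    return p,st
E
python3 - <<'E'
from h import *
p,st=look("w1",["bright_nut_mid","dark_nut_mid","gear_mid","short_cup_mid"]); goto(.4,-.24,.1,0)
E
```

```text
t 2.15 tcp [ 0.4417 -0.2631  0.2215]
bright_nut_mid [239.4 200.9] 0.81 [ 0.3967 -0.2338  0.007 ]
dark_nut_mid [294.5 228.2] 0.64 [ 0.3907 -0.3006  0.008 ]
gear_mid [273.4 101.8] 0.91 [ 0.5051 -0.2293  0.0045]
short_cup_mid [347.2 130.9] 0.89 [ 0.5074 -0.3076  0.014 ]
short_cup_mid [274.8   7.2] 0.79 [ 0.5815 -0.2     0.014 ]
shift [-0.0277 -0.0394  0.1214] turn 0.386 yaw0 22.1 tilt [-0.  0. -1.]
```

View pics/w1.png

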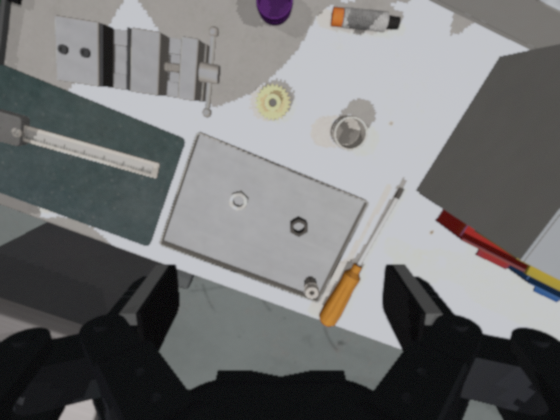

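Wrist picture: bright nut (239,201), pale, versus dark nut (299,227), nearly black. Gear is at (273,101), the steel short cup at (347,131) and the purple cup at (275,7), not meant. The bright nut and the grey steel cup fit the description; I confirm in an enlarged crop.

step_arm:
  series: [-0.031,-0.044,0.1,0,-0.031,-0.044,0.1,0,-0.031,-0.044,0.1,0,-0.031,-0.044,0.1,0]
  gripper: 0.5
  newtons: 40

```text
time: 2.9
tool_pos: [0.3972, -0.2378, 0.1231]
tcp_rot: [3.081, 0.603, 0.004]
wrist_force: [0.8, -0.1, 0.8]
width: 0.498
grip_force: 0.0
```

Run:
```python
from h import *
p,st=look("w2",["bright_nut_mid","short_cup_mid"]); goto(.4,-.24,.1,0)
r=viewer.spot_point(p,"bright_nut_mid")[0]["point"]; u,v=map(int,r)
a=cv2.resize(p["image"][max(0,v-30):v+30,max(0,u-50):u+50],None,fx=8,fy=8,interpolation=cv2.INTER_CUBIC)
cv2.imwrite("pics/c2.png",a[...,::-1]); print(u-50,v-30)
```

```text
t 2.9 tcp [ 0.3972 -0.2378  0.1231]
bright_nut_mid [275.1 196.8] 0.97 [ 0.3971 -0.2335  0.007 ]
short_cup_mid [436.2  98. ] 0.77 [ 0.5073 -0.3104  0.014 ]
shift [0.0007 0.0022 0.0243] turn 0.387 yaw0 22.2 tilt [ 0.003  0.005 -1.   ]
225 166
```

View pics/c2.png

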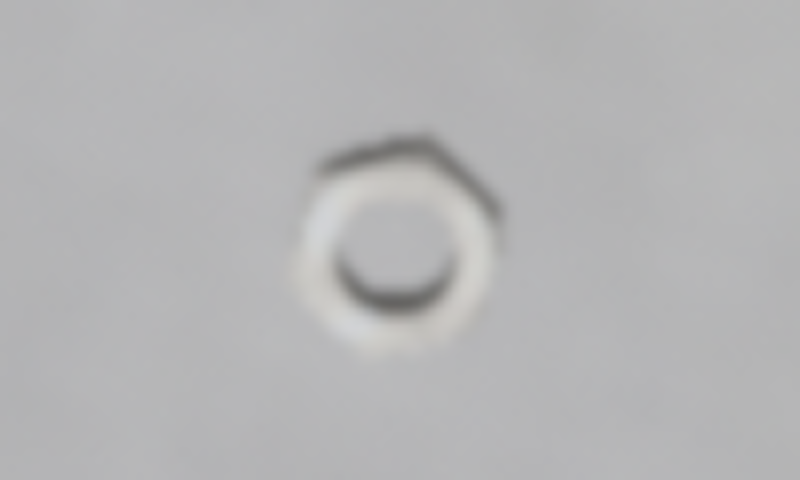

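Crop: a pale silvery hexagon nut, so the bright one, with an edge running at about -14° in the image. A turn of about +0.28 rad puts the pads across its flats.

Run:
```python
from h import *
goto(.3971,-.2335,.04,6); goto(.3971,-.2335,.0045,6)
```

```text
shift [ 0.0005 -0.0046  0.0839] turn 0.283 yaw0 22.2 tilt [ 0.003  0.004 -1.   ]
shift [ 0.0004 -0.0048  0.1194] turn 0.283 yaw0 22.2 tilt [ 0.003  0.004 -1.   ]
```

step_arm:
  series: [0,-0.004,0.04,0.15,0,-0.004,0.07,0.283,0,-0.004,0.09,0.283,0,-0.004,0.105,0.283,0,-0.004,0.113,0.283,0,-0.004,0.117,0.283,0,-0.004,0.118,0.283,0,-0.004,0.118,0.283]

```text
time: 4.1
tool_pos: [0.3945, -0.2325, 0.0038]
tcp_rot: [3.137, 0.164, 0.001]
wrist_force: [0.2, 0.3, 0.3]
width: 0.501
grip_force: 0.0
```

step_arm:
  series: [0,0,0,0,0,0,0,0,0,0,0,0,0,0,0,0,0,0,0,0,0,0,0,0]
  gripper: 0.0

```text
time: 4.85
tool_pos: [0.3944, -0.2324, 0.0038]
tcp_rot: [3.137, 0.165, 0.001]
wrist_force: [-0.6, 1.1, 6.0]
width: 0.202
grip_force: 39.3
```

step_arm:
  series: [0,0,-0.02,0,0,0,-0.06,0,0,0,-0.12,0,0,0,-0.17,0,0,0,-0.196,0,0.03,-0.05,-0.196,0,0.05,-0.11,-0.196,0,0.06,-0.17,-0.196,0]

```text
time: 5.85
tool_pos: [0.4364, -0.0554, 0.1993]
tcp_rot: [3.137, 0.163, 0.002]
wrist_force: [0.6, 0.6, 1.5]
width: 0.197
grip_force: 39.3
```

step_arm:
  series: [0.01,-0.06,0,0,0.02,-0.12,0,0,0.025,-0.16,0,0,0.025,-0.16,0,0,0.025,-0.16,0,0]

```text
time: 6.48
tool_pos: [0.4438, 0.1045, 0.1989]
tcp_rot: [3.136, 0.166, -0.001]
wrist_force: [0.2, 0.2, 0.8]
width: 0.197
grip_force: 39.3
```

Run:
```python
from h import *
p,st=look("w3",["bright_nut_mid","bin_red","bin_blue","bin_green","bin_yellow"]); print(st["width"],st["grip_force"]); goto(.5,.1,.1,0)
```

```text
t 6.475 tcp [0.4438 0.1045 0.1989]
bright_nut_mid [281.2 270. ] 0.94 [0.3432 0.0932 0.007 ]
bin_red [229.   42.7] 0.66 [0.5599 0.1624 0.0065]
bin_blue [320.6  48. ] 0.96 [0.5641 0.0811 0.0065]
bin_green [315.4 142.1] 0.7 [0.4814 0.0747 0.0065]
bin_yellow [226.3 136.4] 0.83 [0.4779 0.1599 0.0065]
bin_yellow [279.2 266.8] 0.7 [0.3465 0.0957 0.0065]
0.19709459976912705 39.33123546079969
shift [0.0551 0.0096 0.0993] turn 0.103 yaw0 5.9 tilt [-0.  0. -1.]
```

View pics/w3.png

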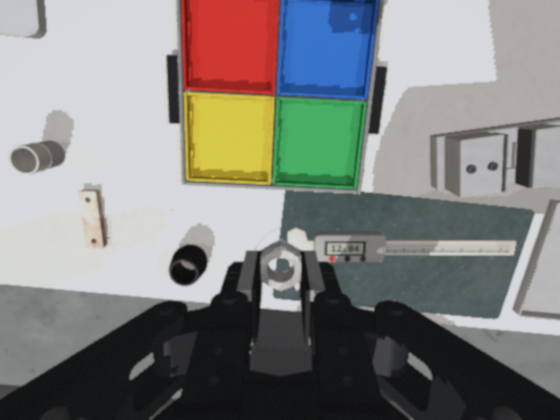

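The nut sits squarely in the grip at (281,270). Bins match the top view. The caddy fit is centre (.521,.1195), yaw about 2.9°, which gives blue (.5638,.0807), red (.5596,.1625), yellow (.4778,.1583), green (.4820,.0765).

Run:
```python
from h import *
goto(.5638,.0807,.0125,3)
```

```text
shift [0.1166 0.0353 0.1868] turn 0.051 yaw0 5.9 tilt [-0.  0. -1.]
```

step_arm:
  series: [0.06,0.018,0,0.05,0.117,0.035,0.03,0.05,0.117,0.035,0.09,0.05,0.117,0.035,0.14,0.05,0.117,0.035,0.17,0.05,0.117,0.035,0.182,0.05,0.117,0.035,0.187,0.05,0.117,0.035,0.187,0.05]

```text
time: 7.78
tool_pos: [0.5652, 0.0823, 0.0135]
tcp_rot: [-3.14, -0.086, -0.003]
wrist_force: [0.7, 0.5, -0.3]
width: 0.201
grip_force: 39.3
```

step_arm:
  series: [0,0,0,0,0,0,0,0,0,0,0,0,0,0,0,0,0,0,-0.02,0,0,0,-0.06,0,-0.04,0,-0.12,0,-0.09,0,-0.16,0]
  gripper: 0.35

```text
time: 8.78
tool_pos: [0.4834, 0.0779, 0.1692]
tcp_rot: [-3.14, -0.086, -0.007]
wrist_force: [-0.2, 0.8, 0.6]
width: 0.345
grip_force: 0.0
```

Run:
```python
from h import *
p,st=look("w4",["bright_nut_mid","bin_blue","bin_green","bar_mid","tall_cup_mid"]); goto(.507,-.308,.17,3); goto(.505,-.230,.17,3)
```

```text
t 8.775 tcp [0.4834 0.0779 0.1692]
bright_nut_mid [280.6  85.7] 0.67 [0.5686 0.0824 0.007 ]
bin_blue [285.3  91.9] 0.89 [0.5639 0.0782 0.0065]
bin_green [286.6 187.2] 0.74 [0.4818 0.0724 0.0065]
bar_mid [ 56.7 277.4] 0.59 [0.3776 0.2942 0.004 ]
bar_mid [281.8  86.6] 0.33 [0.5681 0.0814 0.004 ]
shift [ 0.0033  0.3866 -0.0049] turn 0.002 yaw0 3.1 tilt [ 0.  0. -1.]
shift [ 0.0055  0.3086 -0.0049] turn 0.002 yaw0 3.1 tilt [ 0.  0. -1.]
```

View pics/w4.png

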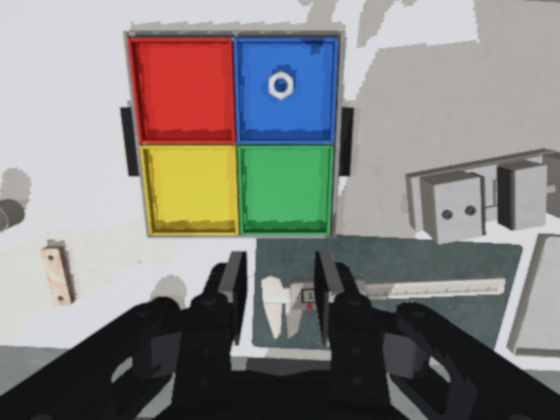

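The nut lies flat in the blue bin at (281,85). Now to the gear and the cup.

step_arm:
  series: [-0.02,0.06,0,0,-0.03,0.12,0,0,-0.032,0.18,0,0,-0.032,0.24,0,0,-0.032,0.3,0,0,-0.032,0.347,0,0,-0.032,0.347,0,0,-0.032,0.347,0,0]
  gripper: 0.6

```text
time: 10.07
tool_pos: [0.4688, -0.27, 0.1633]
tcp_rot: [-3.138, -0.085, 0.005]
wrist_force: [-0.1, 0.7, -0.2]
width: 0.597
grip_force: 0.0
```

Run:
```python
from h import *
p,st=look("w5",["short_cup_mid","gear_mid"]); goto(.507,-.309,.01,3); goto(.505,-.230,.005,3)
im=p["image"][:300,140:540]; cv2.imwrite("pics/c5.png",cv2.resize(im,None,fx=2,fy=2)[...,::-1])
```

```text
t 10.075 tcp [ 0.4688 -0.27    0.1633]
short_cup_mid [332.2 146. ] 0.83 [ 0.5069 -0.3109  0.014 ]
short_cup_mid [194.8  36. ] 0.72 [ 0.585  -0.1976  0.014 ]
gear_mid [236.8 144.3] 0.89 [ 0.5028 -0.2299  0.0045]
shift [0.0356 0.0422 0.1543] turn 0.004 yaw0 3.2 tilt [-0.001 -0.001 -1.   ]
shift [ 0.0381 -0.0368  0.1594] turn 0.004 yaw0 3.2 tilt [-0.001 -0.001 -1.   ]
```

View pics/c5.png

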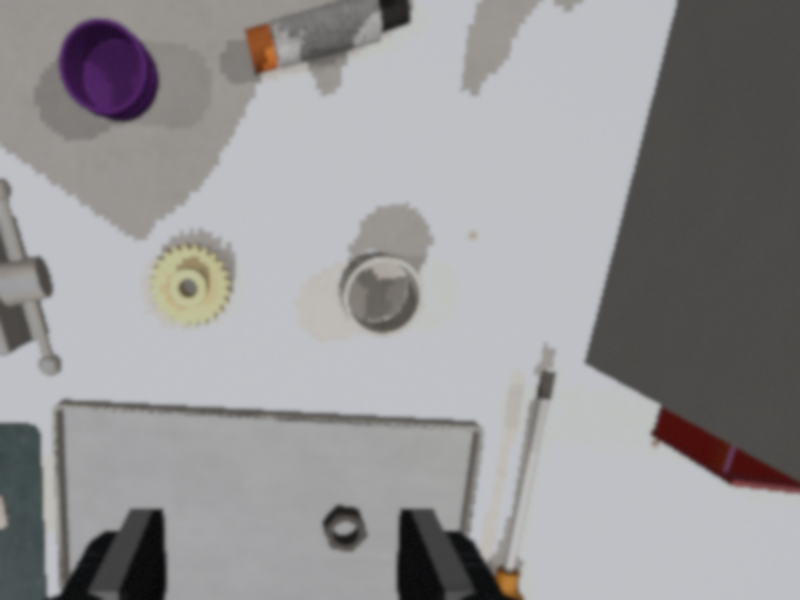

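Crop: the grey steel cup (380,290) is the one meant, and the purple cup (108,70) is not. The gear is at (190,285). Taking the cup.

step_arm:
  series: [0.02,0.025,0.02,0,0.036,0.043,0.06,0,0.036,0.043,0.1,0,0.036,0.043,0.13,0,0.036,0.043,0.148,0,0.036,0.043,0.156,0,0.036,0.043,0.156,0]

```text
time: 11.1
tool_pos: [0.5081, -0.3112, 0.0096]
tcp_rot: [3.14, 0.087, 0.0]
wrist_force: [0.1, 0.1, 1.3]
width: 0.6
grip_force: 0.0
```

step_arm:
  series: [0,0,0,0,0,0,0,0,0,0,0,0,0,0,0,0,0,0,0,0,0,0,-0.015,0,0,0,-0.05,0,0,0,-0.1,0]
  gripper: 0.0

```text
time: 12.1
tool_pos: [0.506, -0.3104, 0.1089]
tcp_rot: [-3.138, -0.086, 0.006]
wrist_force: [0.5, -0.7, -0.2]
width: 0.354
grip_force: 39.8
```

Run:
```python
from h import *
st=monitor.read_state(); print(st["width"],st["grip_force"],st["tool_pos"])
goto(.46,.158,.12,3);goto(.4778,.1583,.017,3)
```

```text
0.3543518877628231 39.776215727906674 [ 0.50604204 -0.31041757  0.10891672]
shift [-0.0204 -0.4703 -0.0098] turn 0.002 yaw0 3.1 tilt [-0.003 -0.002 -1.   ]
shift [-0.0022 -0.4693  0.0931] turn 0.002 yaw0 3.1 tilt [-0.003 -0.002 -1.   ]
```

step_arm:
  series: [-0.02,0,-0.05,0,-0.03,-0.06,-0.05,0,-0.03,-0.12,-0.05,0,-0.03,-0.18,-0.05,0,-0.03,-0.24,-0.05,0,-0.03,-0.3,-0.05,0,-0.02,-0.36,-0.05,0,-0.01,-0.42,-0.04,0]

```text
time: 13.1
tool_pos: [0.4754, 0.1094, 0.151]
tcp_rot: [-3.14, -0.086, -0.006]
wrist_force: [0.7, 0.8, -0.1]
width: 0.355
grip_force: 39.8
```

Run:
```python
from h import *
goto(.4778,.1583,.02,3)
```

```text
shift [ 0.0046 -0.0487  0.131 ] turn 0.002 yaw0 3.1 tilt [ 0.004 -0.    -1.   ]
```

step_arm:
  series: [0.005,-0.048,0.01,0,0.005,-0.048,0.06,0,0.005,-0.048,0.1,0,0.005,-0.048,0.12,0,0.005,-0.048,0.129,0,0.005,-0.048,0.131,0,0.005,-0.048,0.131,0]

```text
time: 13.98
tool_pos: [0.4758, 0.1554, 0.0204]
tcp_rot: [3.14, 0.086, -0.005]
wrist_force: [-9.3, -1.3, 13.9]
width: 0.355
grip_force: 41.4
```

step_arm:
  series: [0,0,0,0,0,0,0,0,0,0,0,0,0,0,0,0,0,0,-0.02,0,0,0,-0.06,0,0,0,-0.11,0,-0.03,0.04,-0.14,0]
  gripper: 0.45

```text
time: 14.98
tool_pos: [0.4524, 0.1153, 0.1618]
tcp_rot: [-3.139, -0.09, -0.009]
wrist_force: [-0.7, -0.8, -0.2]
width: 0.448
grip_force: 0.0
```

Run:
```python
from h import *
p,st=look("w6",["short_cup_mid","bin_yellow","bar_mid"]); goto(.46,-.23,.16,3); goto(.36,.28,.16,3)
```

```text
t 14.975 tcp [0.4524 0.1153 0.1618]
short_cup_mid [235.8 161.9] 0.69 [0.4742 0.1546 0.014 ]
bin_yellow [236.8 155. ] 0.66 [0.4789 0.1548 0.0065]
bar_mid [ 89.9 251.3] 0.65 [0.3798 0.2917 0.004 ]
bar_mid [ 26.  190.5] 0.31 [0.4361 0.3429 0.004 ]
shift [-0.008   0.3439 -0.0012] turn 0.001 yaw0 3.1 tilt [ 0.002 -0.001 -1.   ]
shift [-0.0806 -0.1707 -0.0011] turn 0.001 yaw0 3.1 tilt [ 0.002 -0.001 -1.   ]
```

View pics/w6.png

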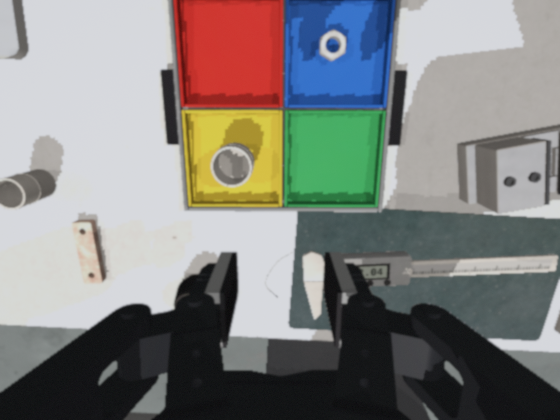

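The cup stands upright in the yellow bin at (234,165). Now the gear.

step_arm:
  series: [-0.008,0.06,0,0,-0.008,0.12,0,0,-0.008,0.18,0,0,-0.008,0.24,0,0,0,0.3,0,0,0.035,0.341,0,0,0.035,0.341,0,0,0.035,0.341,0,0]
  gripper: 0.58

```text
time: 16.18
tool_pos: [0.5022, -0.2236, 0.1562]
tcp_rot: [-3.138, -0.086, 0.005]
wrist_force: [-0.3, 0.2, -1.2]
width: 0.58
grip_force: 0.0
```

Run:
```python
from h import *
look("w7",["gear_mid"]); goto(.504,-.2297,.003,3)
```

```text
t 16.175 tcp [ 0.5022 -0.2236  0.1562]
gear_mid [290.4 185.6] 0.72 [ 0.5037 -0.2317  0.0045]
shift [0.0019 0.007  0.154 ] turn 0.004 yaw0 3.2 tilt [-0.002 -0.001 -1.   ]
```

step_arm:
  series: [0.001,0.007,0.05,0,0.001,0.007,0.1,0,0.001,0.007,0.13,0,0.001,0.007,0.145,0,0.001,0.007,0.151,0,0.001,0.007,0.152,0,0.001,0.007,0.152,0]

```text
time: 17.15
tool_pos: [0.5055, -0.232, 0.0077]
tcp_rot: [3.139, 0.086, 0.004]
wrist_force: [0.5, -1.0, 0.1]
width: 0.577
grip_force: 0.0
```

step_arm:
  series: [0,0,0,0,0,0,0,0,0,0,0,0,0,0,0,0,0,0,0,0,0,0,-0.015,0,0,0,-0.06,0,0,0,-0.12,0]
  gripper: 0.0

```text
time: 18.15
tool_pos: [0.5027, -0.2308, 0.1264]
tcp_rot: [-3.139, -0.086, 0.005]
wrist_force: [0.8, -0.2, -0.4]
width: 0.147
grip_force: 39.5
```

Run:
```python
from h import *
goto(.482,.0765,.014,3)
```

```text
shift [-0.0035 -0.3078  0.1129] turn 0.002 yaw0 3.1 tilt [-0.003 -0.002 -1.   ]
```

The width shows the gear is held by its hub (allowed). I'll carry it over and check in the camera.

step_arm:
  series: [-0.03,-0.03,-0.05,0,-0.04,-0.09,-0.05,0,-0.04,-0.15,-0.05,0,-0.04,-0.21,-0.05,0,-0.03,-0.27,-0.05,0,-0.004,-0.308,-0.04,0,-0.004,-0.308,0,0,-0.004,-0.308,0,0]

```text
time: 19.15
tool_pos: [0.4803, 0.076, 0.1237]
tcp_rot: [3.14, 0.088, -0.011]
wrist_force: [-0.0, 0.6, -0.6]
width: 0.152
grip_force: 39.5
```

Run:
```python
from h import *
p,st=look("w8",["gear_mid"]); print(st["width"]); goto(.482,.0765,.018,3)
cv2.imwrite("pics/c8.png",cv2.resize(p["image"][180:380,170:390],None,fx=3,fy=3)[...,::-1])
```

```text
t 19.15 tcp [0.4803 0.076  0.1237]
gear_mid [281.4 264.2] 0.56 [0.4215 0.0721 0.0045]
0.15242079106310483
shift [-0.001  -0.001   0.1088] turn 0.002 yaw0 3.1 tilt [-0.001  0.    -1.   ]
```

View pics/c8.png

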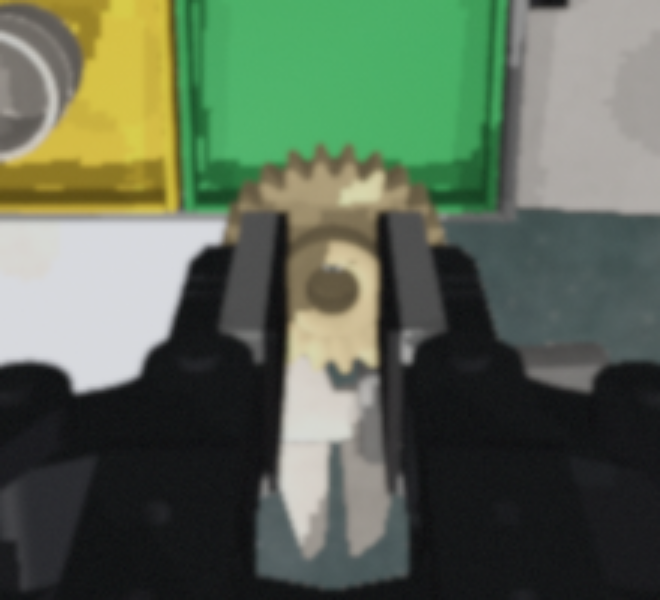

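The gear hangs level by its hub. Set it down.

step_arm:
  series: [0,0,0.04,0,0,0,0.075,0,0,0,0.095,0,0,0,0.104,0,0,0,0.107,0,0,0,0.107,0]

```text
time: 20.0
tool_pos: [0.4845, 0.0757, 0.0204]
tcp_rot: [-3.14, -0.085, -0.003]
wrist_force: [0.3, 0.2, -0.7]
width: 0.151
grip_force: 39.5
```

step_arm:
  series: [0,0,0,0,0,0,0,0,0,0,0,0,0,0,-0.01,0,0,0,-0.04,0,0,0,-0.09,0,0,0,-0.14,0,-0.03,-0.04,-0.15,0]
  gripper: 0.3

```text
time: 21.0
tool_pos: [0.456, 0.114, 0.1752]
tcp_rot: [-3.139, -0.08, -0.017]
wrist_force: [0.4, 0.7, 0.5]
width: 0.304
grip_force: 0.0
```

Run:
```python
from h import *
p,st=look("w9",["gear_mid","bin_green","bar_mid"]); goto(.38,.25,.17,3)
cv2.imwrite("pics/c9.png",cv2.resize(p["image"][:330],None,fx=1.4,fy=1.4)[...,::-1])
```

```text
t 21.0 tcp [0.456  0.114  0.1752]
gear_mid [326.1 158.5] 0.8 [0.4821 0.074  0.0045]
gear_mid [324.4  52.6] 0.7 [0.5707 0.083  0.0045]
bin_green [326.9 159.2] 0.87 [0.4818 0.0735 0.0065]
bar_mid [ 96.1 250.6] 0.8 [0.3803 0.2922 0.004 ]
shift [-6.340e-02 -1.393e-01 -1.000e-04] turn 0.004 yaw0 3.3 tilt [ 0.002  0.    -1.   ]
```

View pics/c9.png

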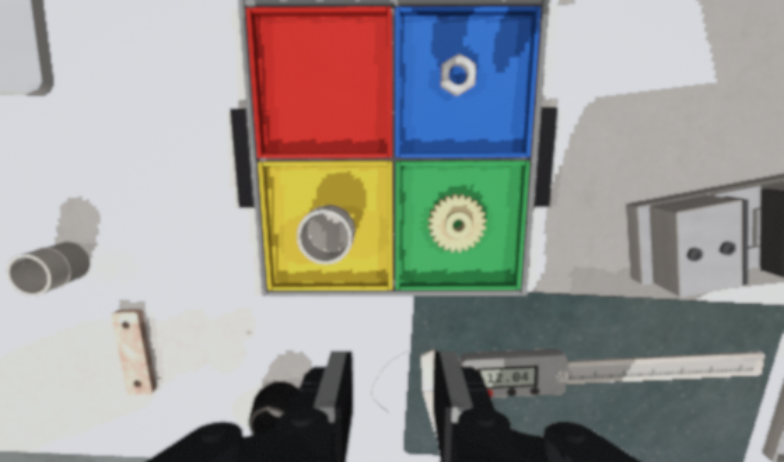

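Gear flat in the green bin (459,222), cup and nut fine. Closer look at the bar.

step_arm:
  series: [-0.03,-0.06,0,0,-0.06,-0.12,0,0,-0.06,-0.174,0.02,0,-0.06,-0.174,0.04,0,-0.06,-0.174,0.04,0,-0.06,-0.174,0.04,0]
  gripper: 0.42

```text
time: 21.95
tool_pos: [0.3824, 0.2839, 0.1292]
tcp_rot: [3.14, 0.084, -0.001]
wrist_force: [-0.6, 0.8, -0.0]
width: 0.419
grip_force: 0.0
```

Run:
```python
from h import *
p,st=look("w10",["bar_mid","tall_cup_mid"])
b=viewer.boxes_of(p,"bar_mid")[0]["extent"]; print(np.round(b))
hsv=cv2.cvtColor(p["image"],cv2.COLOR_RGB2HSV); m=np.zeros(hsv.shape[:2],np.uint8)
u,v,w,h=b; u0,u1,v0,v1=[int(k) for k in(u-w/2-4,u+w/2+4,v-h/2-4,v+h/2+4)]
m[v0:v1,u0:u1]=(hsv[v0:v1,u0:u1,1]>45)*255
c=max(cv2.findContours(m,0,1)[0],key=cv2.contourArea); q=cv2.boxPoints(cv2.minAreaRect(c))
W=np.array([px2w(p,k,.008,st)[:2] for k in q]); e=[W[1]-W[0],W[2]-W[1]]; e.sort(key=np.linalg.norm)
print("ctr",W.mean(0),"sizes",[np.linalg.norm(k) for k in e],"long dir deg",np.degrees(np.arctan2(e[1][1],e[1][0])))
im=p["image"].copy(); cv2.polylines(im,[q.astype(int)],True,(0,255,0),1)
cv2.imwrite("pics/c10.png",cv2.resize(im[:300,60:460],None,fx=2,fy=2)[...,::-1])
```

```text
t 21.95 tcp [0.3824 0.2839 0.1292]
bar_mid [271.6 198.7] 0.8 [0.3791 0.2909 0.004 ]
tall_cup_mid [222.3 115.2] 0.92 [0.443  0.3282 0.02  ]
[271. 197.  22.  76.]
ctr [0.35513568 0.2885531 ] sizes [np.float64(0.004162303734989924), np.float64(0.00769704740596564)] long dir deg -133.98703727853496
```

View pics/c10.png

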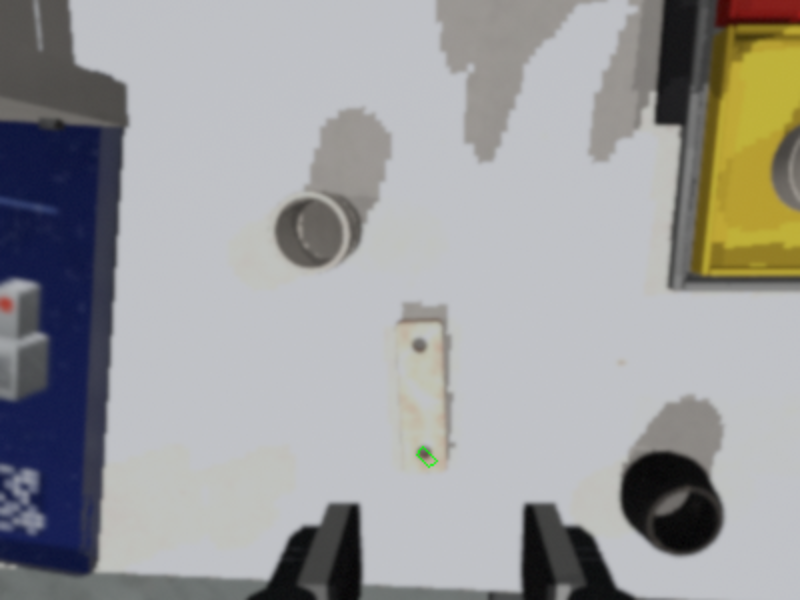

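The bar is at px (271,198), its holes leaning about 3° in the image: turn -0.055. The tall cup is 75 mm away, clear of the fingers.

Run:
```python
from h import *
goto(.3792,.2909,.003,6.2)
```

```text
shift [-0.0034 -0.0068  0.1271] turn -0.055 yaw0 3.0 tilt [ 0.001 -0.001 -1.   ]
```

step_arm:
  series: [-0.003,-0.007,0.04,-0.055,-0.003,-0.007,0.08,-0.055,-0.003,-0.007,0.105,-0.055,-0.003,-0.007,0.12,-0.055,-0.003,-0.007,0.125,-0.055,-0.003,-0.007,0.126,-0.055,-0.003,-0.007,0.126,-0.055]

```text
time: 23.02
tool_pos: [0.3794, 0.292, 0.0043]
tcp_rot: [-3.136, -0.172, -0.003]
wrist_force: [-0.5, 0.0, -0.4]
width: 0.419
grip_force: 0.0
```

step_arm:
  series: [0,0,0,0,0,0,0,0,0,0,0,0,0,0,0,0,0,0,0,0,0,0,-0.01,0,0,0,-0.05,0,0,0,-0.11,0]
  gripper: 0.0

```text
time: 24.02
tool_pos: [0.3765, 0.29, 0.1125]
tcp_rot: [3.134, 0.172, -0.007]
wrist_force: [1.2, 1.1, -0.8]
width: 0.19
grip_force: 39.2
```

Run:
```python
from h import *
p,st=look("w11",["bar_mid"]);print(st["width"],st["grip_force"]); goto(.5596,.1625,.16,3)
cv2.imwrite("pics/c11.png",cv2.resize(p["image"][150:390,120:440],None,fx=2.4,fy=2.4)[...,::-1])
```

```text
t 24.025 tcp [0.3765 0.29   0.1125]
bar_mid [281.2 266.7] 0.61 [0.3215 0.2833 0.004 ]
0.18992328672912548 39.24733579158783
shift [ 0.1614  0.1505 -0.0384] turn 0.057 yaw0 6.3 tilt [ 0.012 -0.006 -1.   ]
```

View pics/c11.png

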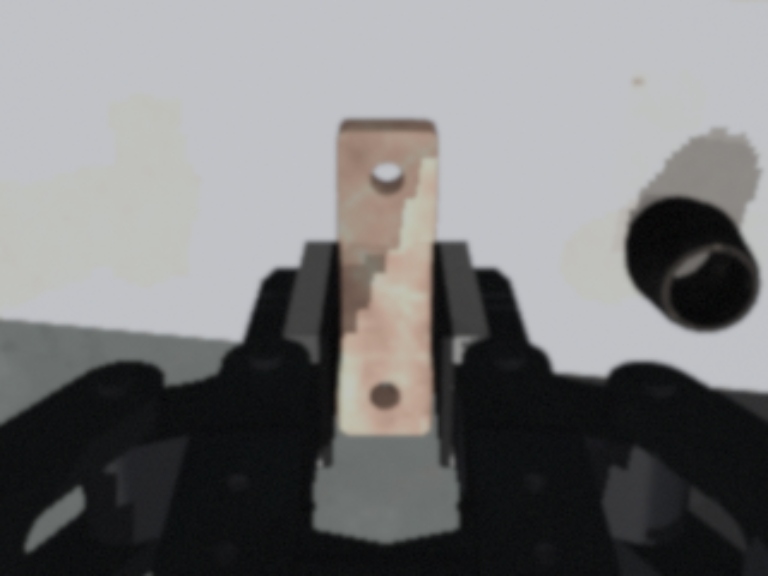

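step_arm:
  series: [0,0.03,-0.04,0,0.04,0.09,-0.04,0.057,0.09,0.14,-0.04,0.057,0.14,0.15,-0.04,0.057,0.161,0.151,-0.04,0.057,0.161,0.151,-0.02,0.057,0.161,0.151,0,0.057,0.161,0.151,0,0.057]

```text
time: 25.12
tool_pos: [0.5506, 0.1586, 0.1092]
tcp_rot: [3.139, 0.084, -0.012]
wrist_force: [-0.3, 0.1, 0.2]
width: 0.191
grip_force: 39.4
```

Run:
```python
from h import *
goto(.5596,.1625,.015,3)
```

```text
shift [ 0.0099 -0.0035  0.0941] turn 0.001 yaw0 3.1 tilt [-0.008  0.001 -1.   ]
```

step_arm:
  series: [0.007,-0.003,0.03,0,0.007,-0.003,0.06,0,0.007,-0.003,0.08,0,0.007,-0.003,0.09,0,0.007,-0.003,0.093,0,0.007,-0.003,0.093,0]

```text
time: 25.88
tool_pos: [0.5625, 0.1625, 0.021]
tcp_rot: [-3.14, -0.083, -0.002]
wrist_force: [-0.1, 0.5, -1.0]
width: 0.184
grip_force: 39.4
```

Run:
```python
from h import *
goto(.5596,.1625,.015,3)
```

```text
shift [-0.0029 -0.0001  0.006 ] turn 0.0 yaw0 3.0 tilt [ 0.001 -0.    -1.   ]
```

step_arm:
  series: [-0.003,0,0.003,0,-0.003,0,0.005,0,-0.003,0,0.005,0]

```text
time: 26.25
tool_pos: [0.5588, 0.1621, 0.0153]
tcp_rot: [3.14, 0.083, 0.0]
wrist_force: [1.2, 0.1, -1.0]
width: 0.193
grip_force: 39.4
```

step_arm:
  series: [0,0,0,0,0,0,0,0,0,0,0,0,0,0,-0.01,0,0,0,-0.05,0,0,0,-0.1,0,-0.05,0.02,-0.15,0,-0.1,0.04,-0.18,0]
  gripper: 0.35

```text
time: 27.25
tool_pos: [0.4694, 0.1205, 0.1934]
tcp_rot: [-3.14, -0.084, -0.006]
wrist_force: [0.0, 0.2, 0.3]
width: 0.351
grip_force: 0.0
```

Run:
```python
from h import *
p,st=look("w12",["bar_mid","bin_red","bright_nut_mid","gear_mid","short_cup_mid"])
t=viewer.read_camera("top")
for n in("tall_cup_mid","dark_nut_mid"):
    r=viewer.spot_point(t,n)[:1]; print(n,[(q["point"],px2w(t,q["point"],Z[n])) for q in r])
cv2.imwrite("pics/c12.png",cv2.resize(p["image"][:300],None,fx=1.4,fy=1.4)[...,::-1])
```

```text
t 27.25 tcp [0.4694 0.1205 0.1934]
bar_mid [238.   72.7] 0.93 [0.5647 0.1638 0.004 ]
bright_nut_mid [328.7  71.7] 0.9 [0.5695 0.0828 0.007 ]
gear_mid [329.7 169.7] 0.59 [0.481  0.0734 0.0045]
short_cup_mid [245.5 176.1] 0.66 [0.4725 0.154  0.014 ]
tall_cup_mid [([129.0, 232.8], array([0.4410441 , 0.32779039, 0.02      ]))]
dark_nut_mid [([413.1, 239.1], array([ 0.39396247, -0.30655359,  0.008     ]))]
```

View pics/c12.png

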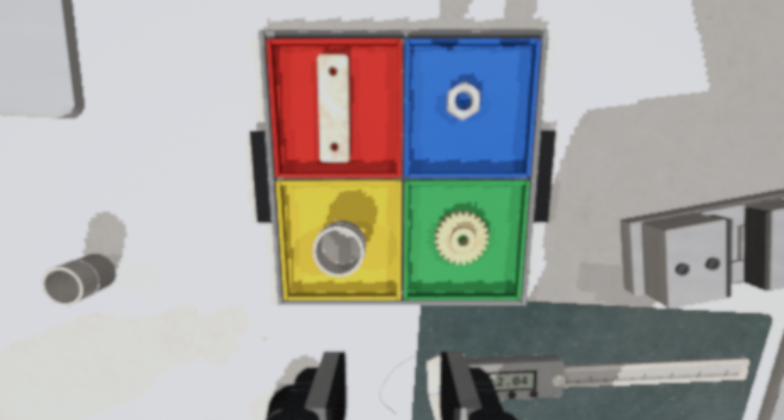

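All four parts lie flat in the right bins, the look-alikes are unmoved, and the robot is clear. Handing in.

```bash
python3 -c "
from workcell import job
print(job.finish_job())"
```

```text
the job is handed in; nothing more can be done
None
```

The job is handed in: copper bar in the red bin, bright nut in the blue, yellow gear in the green and short steel cup upright in the yellow, with the dark nut and tall cup left where they were; the hand-in call reported no verdict.

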